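Change the rolling mill's gearbox from fast to slow

TASK

The goldsmith's rolling mill was left in fast gear; change it down to slow before the next ingot is rolled. Pull the sprung selector knob out, turn it to neutral (white mark), let it drop fully home in its notch and take the hand right off it for a moment so that the gears run down; then take hold of the knob afresh, pull it out again, turn it on to slow (green mark) and let it drop fully home. The marks are only a rough guide on this old mill: feel for the notches. Leave the things lying round the mill where they are.

Things in the scene. Friction and masses are not known exactly. Their poses are not given: they have to be found in the camera images.
- selector (a joint): Turn of the selector knob on its axis (rad), counter-clockwise positive as the operator sees it, facing the panel from the robot's side. The marks stand at -1.134 = fast (yellow), 0 = neutral (white), 1.134 = slow (green). The neutral and slow notches, hidden under the skirt, lie up to 9 degrees (0.16 rad) either side of their marks: feel for them. End stops -1.24 and 1.45. Turning drag 0.05 N m.
- selector_pull (a joint): How far the knob is pulled out along its axis (m): 0 = fully home, 0.014 = stop. It turns only when at least 8 mm out. Spring and weight draw it home with 8 N when home, 12 N when out. Let go within about 4 degrees (0.07 rad) of a notch it drops home; elsewhere its 8 mm tenon rests on the ring's face, the knob staying 6 to 7 mm out, and it must be drawn out, turned a little and tried again.
- knob_top (a point): Centre of the top face of the selector knob: black fluted cylinder 56 mm in diameter, 34 mm high, on a skirt disc 76 mm wide, 8 mm thick, white pointer on skirt and top. z axis = knob's axis, out of the sloping panel, leaning 30 degrees from vertical to the front (the robot's side); x points to the pointer and turns with it. Grip across the diameter at any turn, hand coming down along the axis.
- pointer (a point): Tip of the white pointer, on the top edge of the knob's skirt: 38 mm from the knob's axis, 34 mm below the plane of the knob's top face. Fingertips may go down as far as this skirt.
- selector_seat (a point): Fixed point on the knob's axis at the face of the steel index ring, 43 mm below knob_top when home. Axes: z out of the panel along the knob's axis, x up the slope (white mark), y to the operator's left. Ring 112 mm in diameter, enamel marks on its rim: yellow (fast, right), white (neutral, top), green (slow, left), 65 degrees apart. It lies on the sloping gearbox top, 144 mm wide, 180 mm long.
- mill: Bench rolling mill, bolted down, blue-grey. Origin on the table under the gearbox; x axis to the back, away from the operator, y to the left. Gearbox 144 mm wide, 78 mm high in front, 168 mm at the back, motor behind it. The roll stand, 353 mm high with a black handwheel on top, begins 170 mm to the right of the knob's axis and ends 450 mm to the right.
- ingot: Silver ingot, 75 x 22 x 10 mm, lying on the mill's front feed table; leave it. Origin at the centre of its underside.
- tongs: Dark steel tongs, 230 mm long, 44 mm wide, 12 mm thick, lying on the table to the left of the gearbox; leave them. Origin on the table at mid-length.
- angle_offcuts: Two brass angle offcuts, 140 mm long, nested like a roof, 51 mm wide, 34 mm high, lying on the table; leave them. Origin under the centre.
- crucible: Clay melting dish, 90 mm across, 24 mm high, on the round steel tray at the left; leave it. Origin under its centre.
- ingot_mould: Black cast-iron ingot mould, 176 x 60 x 34 mm, on top of the white firebrick; leave it. Origin under its centre, 121 mm above the table.
- cup: Steel cup, 84 mm across, 75 mm high, at the back, left of the motor; leave it. Origin under its centre.
- flux_bottle: White bottle with a teal cap, 60 mm across, 130 mm high, behind the gearbox to the left; leave it. Origin under its centre.
- hearth: Round steel tray, 330 mm across, with a white firebrick hearth 121 mm high, fixed on the table to the left. Origin under its centre.

How it is judged:
By the outcome, as a careful person would: the job done as asked, in the order asked, and still so for the second after the job is handed in, with the robot touching nothing.
It also fails if it takes over 64 s, if anything falls off the work surface, if the arm or the gripper's body presses on something with over 40 N, if the wrist force passes 120 N, or if a joint passes its speed limit or range.

ROBOT

A 7-joint arm with a two-finger parallel gripper is mounted at the origin on the work surface. World frame = base frame: x ahead of the robot, y to its left, z up, the work surface at z = 0. Lengths are in m, angles in rad, forces in N, time in s.
With the tool pointing down it reaches from about 0.4 to 0.85 m from the base axis. Payload 10.4 kg.
Tool frame: the origin (TCP) lies at the very end of the fingers, on their centre line; the grasp point (between the pads) lies 19 mm behind it; z points along the fingers, y is the direction in which the jaws open and shut (so a half turn about z gives the same grasp; the last joint's range is limited). The gripper opens to 85 mm and grips with 20 to 120 N. Pads are 22 mm wide; open, the fingers measure 114 mm over their backs; the gripper's body (76 mm by 85 mm) begins 54 mm behind the grasp point. The pads swing forward as they close: fully open they stand 13 mm farther back than shut.
Start: joints at [-1.193, 0.332, -0.065, 1.46, 0.022, 1.35, -0.088], TCP at [0.244, 0.575, 0.231] pointing down, gripper open.
Joint ranges: [-2.6, 2.6], [-0.5, 2.12], [-1.47, 1.34], [0.16, 2.42], [-1.27, 4.41], [0.06, 2.06], [-2.6, 2.6]. Speed limits (rad/s): [2.22, 2.22, 2.79, 2.79, 3.14, 3.14, 3.14].

INTERFACE

Orientations are given as a unit quaternion [x, y, z, w].
In Python, from workcell import get_obs, camera, camera_info, hand_in gives the robot as it stands.
- The arm moves only by the tool move_arm, never from a script. Its argument "moves" is a list of rows, each a list of 3 entries, a list of its own where there are three numbers: the shift along the tool's x, y, z in units of 25 mm (1.0 is 25 mm), then the turn, a rotation vector about the tool's x, y, z in degrees, then the opening, from 0 (shut) to 1 (fully open). A call has 1 to 5 rows; each row shifts and turns the commanded pose from where the row before left it, along the tool's axes as they then stand; what a row does not reach is not made up. A row lasts 1/8 s, in which the tool goes at most 62.5 mm and 10.7 degrees, less where a joint would pass 70% of its speed; a pose out of reach is approached as far as the arm can. A call is refused whole if a number of a shift passes 1 or a number of a turn 10.7, either way. A call with a gripper value outside its range is refused whole. The fingers move at their own pace and stop on an object; "squeeze" is the grip in N (left out, the last holds). Time passes only in rows, so rows that do not move let the fingers close. It gives the time, the measured TCP pose, the force and the opening at its end, in the units of the state.
- get_obs(): the state, without advancing time (a new reading comes with each control period).
- camera(name): name is "scene" or "top" or "wrist"; returns the picture (480x640x3 uint8, red, green, blue); there is no depth.
- camera_info(name): a dict with "fx", "fy", "cx", "cy" (pixels), "D" ([k1, k2, p1, p2, k3] as OpenCV has them; the pictures are not rectified), "origin" and "rotation" of the camera in the world. Camera axes: x right, y down, z forward; pixel columns grow to the right and rows downward; lengths in m; the calibration is good to about 2 mm. A picture is of the moment at which its call begins: read the wrist's pose just before it. camera_info takes no time and is no camera call; for the wrist camera it gives the pose at the moment of the call.
- hand_in(): hands the job in, once; it reports no verdict.
The state is a dict: "clock": time; "joint_pos": joint angles; "joint_velocities": joint speeds; "tau": joint torques, N m; "position": TCP position; "ee_rot": TCP orientation; "ft_force": force on the tool from outside, world axes, zero at the start; "torque": the same for the moment, N m; "grip_width": opening from 0.0 (shut) to 1.0 (fully open).
Only numpy, scipy, OpenCV 4.12 (cv2) and the standard library are available. Lean on these libraries where they do the work, as an engineer would, in place of code of your own. Each camera call takes 0.05 s, during which the arm holds its last target. There are 200 camera calls.

## Working session

There is one attempt and no reset: what is moved stays moved. The work goes in short steps, Python scripts to look and compute and a tool call to move; the robot and the scene stay as the last step left them, time stands still between calls to the robot, and variables do not carry over. Pictures are saved under pics/ and viewed, about 8 in all and at most 12, crops included, and the job is handed in when it is done.

Besides the shell and the picture viewer there is one more tool, called by a JSON object that holds its "fn" and its "kwargs". move_arm: Moves the arm, as the interface text tells. Its arguments: {"type":"object","properties":{"moves":{"type":"array","items":{"type":"array"}},"squeeze":{"type":"number"}},"required":["moves"]}

```bash
mkdir -p pics
python3 - <<'E'
from workcell import *
import cv2,numpy as np
o=get_obs();print(o)
for n in("scene","top"):
    i=camera_info(n);print(n,i)
    cv2.imwrite(f"pics/{n}0.png",camera(n)[:,:,::-1])
E
```

```text
{'clock': 0.0, 'joint_pos': array([-1.19257944,  0.33289163, -0.0646857 ,  1.46091446,  0.02159751,
        1.34988024, -0.08849182]), 'joint_velocities': array([ 4.63111021e-04, -1.66180763e-03,  1.16591838e-03, -1.71577424e-05,
        8.02154552e-04, -7.21863952e-04, -7.41246276e-04]), 'tau': array([-7.35633694e-05, -6.25452447e+01,  4.88541042e-02, -3.91605949e+01,
        1.62490614e-02,  9.83878796e-03,  1.30858643e-05]), 'position': array([0.24372811, 0.57513034, 0.23051637]), 'ee_rot': array([ 1.99062444e-01,  9.79986558e-01, -6.90942367e-04, -1.07201316e-04]), 'ft_force': array([ 1.22386991, -0.1296928 , -0.5002088 ]), 'torque': array([ 0.03262853, -0.00254973,  0.01370226]), 'grip_width': 0.9974766652489823}
scene {'fx': 500.50533627033013, 'fy': 500.50533627033013, 'cx': 311.96399181631784, 'cy': 235.3276614579653, 'D': array([-0.12623114,  0.        ,  0.        ,  0.        ,  0.        ]), 'origin': array([1.40253796, 0.07031431, 1.15120653]), 'rotation': array([ 0.65391952,  0.66731027, -0.24779878, -0.25628506])}
top {'fx': 514.8553359805953, 'fy': 514.8553359805953, 'cx': 321.74092789460417, 'cy': 229.61219846464854, 'D': array([-0.06319153,  0.        ,  0.        ,  0.        ,  0.        ]), 'origin': array([0.33648305, 0.04451513, 1.2036479 ]), 'rotation': array([-0.70108846,  0.70843291, -0.04476131,  0.0677805 ])}
```

View pics/scene0.png

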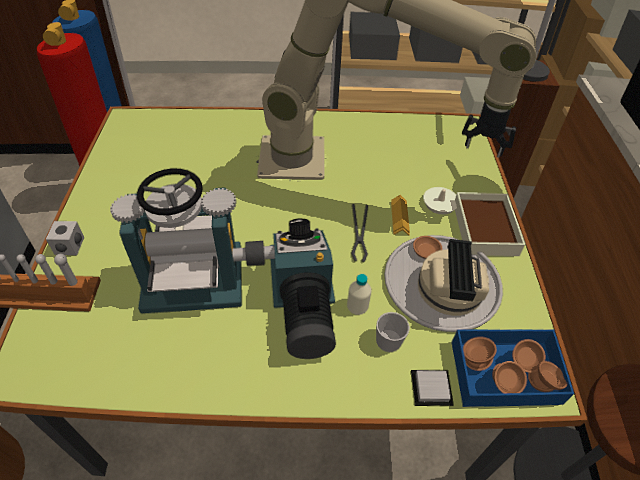

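View pics/top0.png

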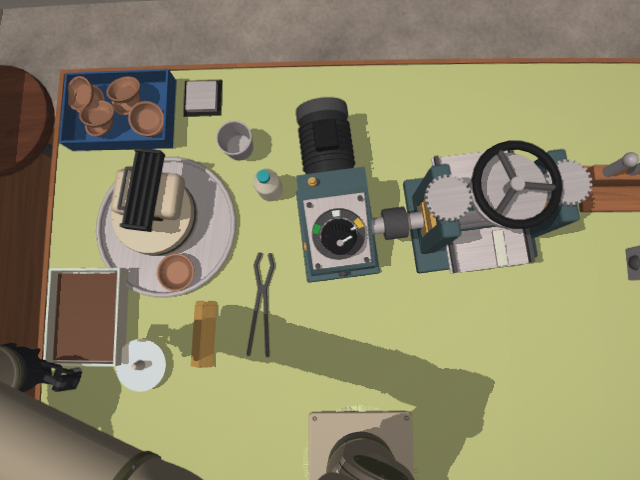

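```bash
cat > h.py <<'E'
import cv2,numpy as np
from scipy.spatial.transform import Rotation as R
from workcell import *
def ray(i,uv):
    K=np.array([[i['fx'],0,i['cx']],[0,i['fy'],i['cy']],[0,0,1]])
    p=cv2.undistortPoints(np.array([[uv]],float),K,i['D'])[0,0]
    d=R.from_quat(i['rotation']).apply([p[0],p[1],1]);return np.array(i['origin']),d/np.linalg.norm(d)
def plane(i,uv,p0,n):
    o,d=ray(i,uv);return o+d*(np.dot(np.subtract(p0,o),n)/np.dot(d,n))
def tri(a,b):
    (o1,d1),(o2,d2)=a,b
    s=np.linalg.lstsq(np.c_[d1,-d2],o2-o1,rcond=None)[0]
    p,q=o1+s[0]*d1,o2+s[1]*d2
    return (p+q)/2,np.linalg.norm(p-q)
def blobs(im,box,lo,hi,amin=4):
    x0,y0,x1,y1=box
    m=cv2.inRange(cv2.cvtColor(im[y0:y1,x0:x1],cv2.COLOR_RGB2HSV),np.array(lo),np.array(hi))
    n,_,st,c=cv2.connectedComponentsWithStats(m)
    return [(st[k,4],(c[k]+[x0,y0]).round(1)) for k in range(1,n) if st[k,4]>=amin]
G=((50,120,60),(80,255,255));Y=((18,120,100),(30,255,255));W=((0,0,190),(180,40,255))
E
python3 - <<'E'
from h import *
for n,b in(("top",(295,195,380,285)),("scene",(268,210,335,262))):
    im=cv2.imread(f"pics/{n}0.png")[:,:,::-1]
    for k,c in zip("GYW",(G,Y,W)): print(n,k,blobs(im,b,*c))
a=cv2.resize(cv2.imread("pics/top0.png")[190:290,290:390],None,fx=4,fy=4)
b=cv2.resize(cv2.imread("pics/scene0.png")[205:275,260:345],None,fx=4.6,fy=4.6)
b=cv2.resize(b,(391,400)); cv2.imwrite("pics/c1.png",np.hstack([a,b]))
E
```

```text
top G [(np.int32(58), array([316.3, 228.3]))]
top Y [(np.int32(65), array([358.3, 222.8])), (np.int32(11), array([304.6, 246.1]))]
top W [(np.int32(1143), array([330.2, 221.6])), (np.int32(35), array([335.3, 212.7])), (np.int32(5), array([377. , 225.2])), (np.int32(6), array([352.8, 227.7])), (np.int32(15), array([346.5, 238.3])), (np.int32(49), array([366.2, 252.1])), (np.int32(5), array([356.6, 256.8])), (np.int32(4), array([359. , 256.5])), (np.int32(25), array([353.1, 260.8])), (np.int32(10), array([358.7, 261. ]))]
scene G [(np.int32(16), array([316.5, 237. ]))]
scene Y [(np.int32(18), array([283.8, 238.9])), (np.int32(46), array([319.8, 256.5]))]
scene W [(np.int32(19), array([316. , 248.7])), (np.int32(12), array([284.5, 251. ])), (np.int32(10), array([299.5, 250. ]))]
```

View pics/c1.png

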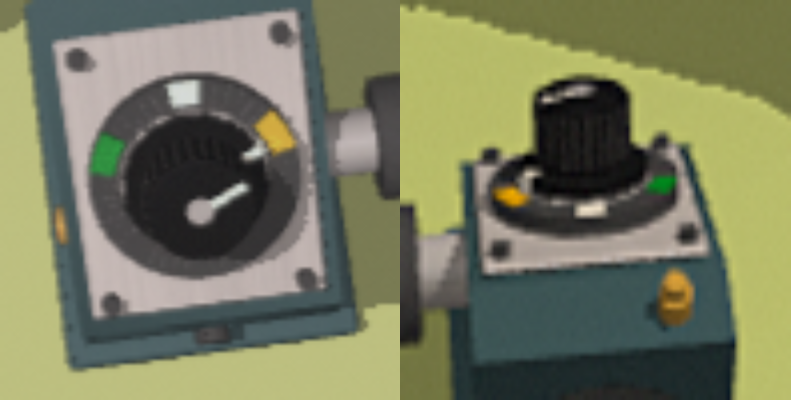

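Run:
```python
from h import *
t,s=camera_info("top"),camera_info("scene")
P={}
for k,a,b in(("G",(316.3,228.3),(316.5,237)),("Y",(358.3,222.8),(283.8,238.9)),("W",(335.3,212.7),(299.5,250))):
    P[k],e=tri(ray(t,a),ray(s,b));print(k,P[k].round(4),round(e,4))
M=(P['G']+P['Y'])/2;d=P['G']-P['Y'];r=np.linalg.norm(d)/2/np.sin(np.radians(65))
yaw=np.arctan2(-d[0],d[1]);print("r",r,"yaw",np.degrees(yaw))
x=np.array([np.cos(yaw)*np.cos(np.pi/6),np.sin(yaw)*np.cos(np.pi/6),.5])
y=np.array([-np.sin(yaw),np.cos(yaw),0]);z=np.cross(x,y)
print("C from M",M-r*np.cos(np.radians(65))*x,"from W",P['W']-r*x)
print("x,z",x,z,"slope of W-M",(P['W']-M)/np.linalg.norm(P['W']-M))
w=camera_info("wrist");o=get_obs();Rt=R.from_quat(o['ee_rot'])
print("wristcam in tool",Rt.inv().apply(w['origin']-o['position']),(Rt.inv()*R.from_quat(w['rotation'])).as_matrix().round(3),w['fx'])
```

```text
G [0.5097 0.0892 0.1453] 0.0012
Y [0.52   0.0017 0.1463] 0.0009
W [0.545  0.0469 0.1315] 0.0059
r 0.04859726030699559 yaw 6.706516537786104
C from M [0.49720829 0.0433613  0.13549991] from W [0.50323579 0.04197867 0.10720813]
x,z [0.86009952 0.10113765 0.5       ] [-0.49657869 -0.05839185  0.8660254 ] slope of W-M [ 0.90316516  0.04357587 -0.42707592]
wristcam in tool [ 0.06674474  0.001166   -0.1421772 ] [[ 0.001 -0.965 -0.263]
 [ 1.     0.001 -0.001]
 [ 0.001 -0.263  0.965]] 358.5717538430687
```

```bash
cat >> h.py <<'E'
def frame(yawdeg):
    y=np.radians(yawdeg);x=np.array([np.cos(y)*np.cos(np.pi/6),np.sin(y)*np.cos(np.pi/6),.5])
    yy=np.array([-np.sin(y),np.cos(y),0]);return np.c_[x,yy,np.cross(x,yy)]
def toolR(F,a):   # tool y = selector direction a (deg), tool z = -axis
    a=np.radians(a);ty=F@[np.cos(a),np.sin(a),0];tz=-F[:,2];return np.c_[np.cross(ty,tz),ty,tz]
def rows(p,n,T,Rg):
    "n equal steps; prints rows"
    q=R.from_quat(p[1]);dv=(q.inv()*R.from_matrix(Rg)).as_rotvec(degrees=True)/n
    pos=np.array(p[0]);st=(np.array(T)-pos)/n
    for k in range(n):
        print((q.inv().apply(st)/.025).round(2).tolist(),dv.round(1).tolist());q=q*R.from_rotvec(dv,degrees=True)
E
python3 - <<'E'
from h import *
t,s=camera_info("top"),camera_info("scene")
print("W",tri(ray(t,(335.3,212.7)),ray(s,(301.3,241.8))))
F=frame(6.7);C=np.array([.497,.0434,.1355]);o=get_obs()
rows((o['position'],o['ee_rot']),15,C+.16*F[:,2],toolR(F,-35))
E
```

```text
W (array([0.53967867, 0.04911999, 0.15867398]), np.float64(0.0011524208162564482))
[-0.99, -1.15, -0.11] [-2.2, -0.5, 6.2]
[-1.11, -1.03, -0.15] [-2.2, -0.5, 6.2]
[-1.21, -0.9, -0.17] [-2.2, -0.5, 6.2]
[-1.31, -0.75, -0.2] [-2.2, -0.5, 6.2]
[-1.38, -0.6, -0.21] [-2.2, -0.5, 6.2]
[-1.44, -0.44, -0.22] [-2.2, -0.5, 6.2]
[-1.48, -0.27, -0.22] [-2.2, -0.5, 6.2]
[-1.5, -0.1, -0.21] [-2.2, -0.5, 6.2]
[-1.51, 0.07, -0.2] [-2.2, -0.5, 6.2]
[-1.49, 0.24, -0.18] [-2.2, -0.5, 6.2]
[-1.46, 0.4, -0.16] [-2.2, -0.5, 6.2]
[-1.41, 0.56, -0.13] [-2.2, -0.5, 6.2]
[-1.34, 0.72, -0.09] [-2.2, -0.5, 6.2]
[-1.25, 0.86, -0.05] [-2.2, -0.5, 6.2]
[-1.15, 0.99, -0.0] [-2.2, -0.5, 6.2]
```

{"fn": "move_arm", "kwargs": {"moves": [[[-0.9,-1,-0.3],[-2,-0.5,6],1],[[-1,-1,-0.3],[-2,-0.5,6],1],[[-1,-0.8,-0.3],[-2,-0.5,6],1],[[-1,-0.7,-0.3],[-2,-0.5,6],1],[[-1,-0.5,-0.3],[-2,-0.5,6],1]]}}

```text
clock: 0.72
position: [0.2874, 0.4196, 0.2634]
ee_rot: [0.446, 0.89, 0.081, 0.038]
ft_force: [0.3, 0.0, -0.0]
grip_width: 1.004
```

{"fn": "move_arm", "kwargs": {"moves": [[[-1,-0.5,-0.2],[-2,-0.5,6],1],[[-1,-0.4,-0.2],[-2,-0.5,6],1],[[-1,-0.2,-0.2],[-2,-0.5,6],1],[[-1,-0.1,-0.2],[-2,-0.5,6],1],[[-1,0.1,-0.2],[-2,-0.5,6],1]]}}

```text
clock: 1.35
position: [0.3117, 0.2901, 0.2779]
ee_rot: [0.658, 0.733, 0.155, 0.074]
ft_force: [1.0, -0.6, 0.1]
grip_width: 1.003
```

Run:
```python
from h import *
F=frame(6.7);C=np.array([.4975,.0438,.135]);o=get_obs();print(o['clock'],o['position'],o['joint_pos'].round(2))
rows((o['position'],o['ee_rot']),10,C+.16*F[:,2],toolR(F,-35))
```

```text
1.35 [0.31169656 0.29011668 0.27794864] [-1.   -0.38 -0.01  2.1   0.21  1.14 -0.97]
[-1.06, 0.31, 0.02] [-1.2, -0.2, 3.3]
[-1.04, 0.37, 0.03] [-1.2, -0.2, 3.3]
[-1.02, 0.43, 0.04] [-1.2, -0.2, 3.3]
[-1.0, 0.48, 0.05] [-1.2, -0.2, 3.3]
[-0.97, 0.54, 0.06] [-1.2, -0.2, 3.3]
[-0.93, 0.59, 0.08] [-1.2, -0.2, 3.3]
[-0.9, 0.64, 0.09] [-1.2, -0.2, 3.3]
[-0.86, 0.69, 0.11] [-1.2, -0.2, 3.3]
[-0.82, 0.74, 0.13] [-1.2, -0.2, 3.3]
[-0.77, 0.78, 0.15] [-1.2, -0.2, 3.3]
```

{"fn": "move_arm", "kwargs": {"moves": [[[-1,0.3,0],[-1.2,-0.2,3.3],1],[[-1,0.4,0],[-1.2,-0.2,3.3],1],[[-1,0.4,0],[-1.2,-0.2,3.3],1],[[-1,0.5,0],[-1.2,-0.2,3.3],1],[[-1,0.5,0],[-1.2,-0.2,3.3],1]]}}

```text
clock: 1.98
position: [0.3618, 0.1856, 0.2806]
ee_rot: [0.741, 0.639, 0.189, 0.088]
ft_force: [-0.5, -0.3, 0.3]
grip_width: 0.998
```

{"fn": "move_arm", "kwargs": {"moves": [[[-0.8,0.6,0],[-1.2,-0.2,3.3],1],[[-0.8,0.6,0],[-1.2,-0.2,3.3],1],[[-0.8,0.7,0],[-1.2,-0.2,3.3],1],[[-0.8,0.7,0],[-1.2,-0.2,3.3],1],[[0,0,0],[0,0,0],1]]}}

```text
clock: 2.6
position: [0.4166, 0.0957, 0.2879]
ee_rot: [0.809, 0.539, 0.213, 0.101]
ft_force: [-0.2, 0.6, 0.5]
grip_width: 1.001
```

Run:
```python
from h import *
F=frame(6.7);C=np.array([.4975,.0438,.135]);o=get_obs();print(o['clock'],o['position'],o['joint_pos'].round(2))
rows((o['position'],o['ee_rot']),2,C+.16*F[:,2],toolR(F,-35))
i=camera_info("wrist");im=camera("wrist");cv2.imwrite("pics/w1.png",im[:,:,::-1]);np.save("w1.npy",i,allow_pickle=True)
for k,c in zip("GY",(G,Y)): print(k,blobs(im,(0,0,640,480),*c,60))
```

```text
2.6 [0.41658255 0.09572467 0.28787792] [-0.17 -0.5  -0.18  2.19  0.01  0.98 -0.75]
[-1.18, 0.4, 0.19] [-1.4, 0.4, 2.7]
[-1.16, 0.45, 0.19] [-1.4, 0.4, 2.7]
G [(np.int32(339), array([350. , 230.8]))]
Y [(np.int32(3933), array([33.7, 68.3])), (np.int32(377), array([445.7, 178.9])), (np.int32(118), array([284.3, 219.9])), (np.int32(264), array([395.6, 310.3]))]
```

View pics/w1.png

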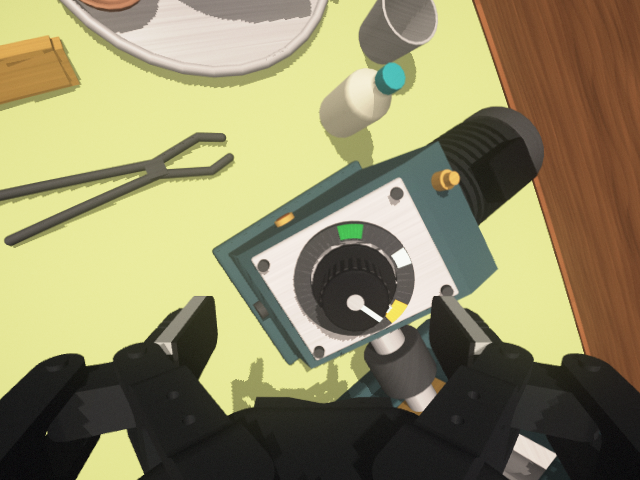

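Run:
```python
from h import *
i=np.load("w1.npy",allow_pickle=True).item()
im=cv2.imread("pics/w1.png")[:,:,::-1]
w=[b for b in blobs(im,(390,240,415,275),*W)];print(w)
F=frame(6.7);C=np.array([.4975,.0438,.135])
wm=max(w,key=lambda b:b[0])[1]
Pp=[plane(i,uv,C,F[:,2]) for uv in((350,230.8),(395.6,310.3),wm)]
for p in Pp: 
    l=F.T@(p-C);print(p.round(4),l.round(4),np.hypot(*l[:2]),np.degrees(np.arctan2(l[1],l[0])))
A=np.array([[2*l[0],2*l[1],1] for l in [(F.T@(p-C)) for p in Pp]]);b=[ (A[k,0]/2)**2+(A[k,1]/2)**2 for k in range(3)]
s=np.linalg.solve(A,b);print("circ",s,np.sqrt(s[2]+s[0]**2+s[1]**2))
t=F.T@(plane(i,(355,302),C+.043*F[:,2],F[:,2])-C);print("hub",t)
```

```text
[(np.int32(455), array([405.3, 253.9]))]
[0.5103 0.0911 0.1455] [0.0211 0.0455 0.    ] 0.050097723292197055 65.14311179565473
[0.5217 0.0027 0.1461] [ 0.0222 -0.0436 -0.    ] 0.048940474908423015 -63.074308807003675
[0.5441 0.0519 0.1623] [ 0.0546  0.0026 -0.    ] 0.05464626614506375 2.701101692069418
circ [0.00805552 0.00074297 0.00210296] 0.04656609148284378
hub [0.00056216 0.00091793 0.043     ]
```

```bash
cat >> h.py <<'E'
F=frame(6.7);C=np.array([.498,.0446,.1353])
def stat(o):
    q=R.from_quat(o['ee_rot']).as_matrix();l=F.T@(o['position']-C)
    y=F.T@q[:,1];print("t%.2f loc mm"%o['clock'],(l*1e3).round(1),"ang %.1f tilt %.1f"%(np.degrees(np.arctan2(y[1],y[0])),np.degrees(np.arccos(-q[:,2]@F[:,2]))),"F",(F.T@o['ft_force']).round(1),"T",(F.T@o['torque']).round(2),"g%.3f"%o['grip_width'],o['joint_pos'].round(2))
E
python3 - <<'E'
from h import *
o=get_obs();stat(o)
rows((o['position'],o['ee_rot']),4,C+.075*F[:,2],toolR(F,-35))
E
```

```text
t2.65 loc mm [ 11.3  61.4 169.7] ang -29.4 tilt 2.9 F [0.1 0.6 1.1] T [-0.03  0.5   0.03] g1.003 [-0.18 -0.5  -0.18  2.19  0.01  0.98 -0.75]
[-0.58, 0.25, 0.94] [-0.7, 0.2, 1.4]
[-0.58, 0.25, 0.94] [-0.7, 0.2, 1.4]
[-0.57, 0.26, 0.94] [-0.7, 0.2, 1.4]
[-0.57, 0.26, 0.95] [-0.7, 0.2, 1.4]
```

{"fn": "move_arm", "kwargs": {"moves": [[[-1,0.5,0.4],[-1,0,1.5],1],[[-0.9,0.4,0.8],[-1,0,1.5],1],[[-0.4,0.1,0.9],[-0.5,0,1.5],1],[[0,0,0.9],[0,0,1],1],[[0,0,0],[0,0,0],1]]}}

```text
clock: 3.28
position: [0.4538, 0.0405, 0.2163]
ee_rot: [0.83, 0.498, 0.228, 0.106]
ft_force: [-0.9, 0.2, 2.1]
grip_width: 1.002
```

Run:
```python
from h import *
o=get_obs();stat(o)
rows((o['position'],o['ee_rot']),2,C+.045*F[:,2],toolR(F,-35))
```

```text
t3.27 loc mm [ 2.1  1.1 92.3] ang -34.7 tilt 1.0 F [0.3 0.3 2.2] T [-0.01  0.52 -0.04] g1.002 [-0.06 -0.4  -0.14  2.3  -0.01  0.74 -0.69]
[-0.03, -0.01, 0.95] [-0.3, 0.4, 0.2]
[-0.03, -0.02, 0.95] [-0.3, 0.4, 0.2]
```

{"fn": "move_arm", "kwargs": {"moves": [[[0,0,0.8],[-0.3,0.4,0.2],1],[[-0.05,0,0.8],[-0.3,0.4,0.2],1],[[0,-0.05,0.6],[0,0,0],1],[[0,0,0.5],[0,0,0],1],[[0,0,0.2],[0,0,0],1]]}}

```text
clock: 3.9
position: [0.4892, 0.0437, 0.1541]
ee_rot: [0.829, 0.494, 0.238, 0.107]
ft_force: [0.3, 0.7, 0.9]
grip_width: 1.001
```

Run:
```python
from h import *
o=get_obs();stat(o)
rows((o['position'],o['ee_rot']),1,C+.014*F[:,2],toolR(F,-35))
```

```text
t3.90 loc mm [ 1.7  0.2 20.7] ang -35.1 tilt 0.3 F [0.8 0.7 0.6] T [-0.06  0.53  0.02] g1.001 [-0.05 -0.24 -0.15  2.33  0.02  0.52 -0.72]
[-0.05, -0.05, 0.27] [0.2, -0.1, -0.1]
```

{"fn": "move_arm", "kwargs": {"moves": [[[-0.05,-0.05,0.15],[0,0,0],0.8],[[0,0,0],[0,0,0],0.6],[[0,0,0],[0,0,0],0.5],[[0,0,0],[0,0,0],0.5],[[0,0,0],[0,0,0],0.5]], "squeeze": 60}}

```text
clock: 4.53
position: [0.4894, 0.0429, 0.1505]
ee_rot: [0.83, 0.493, 0.238, 0.107]
ft_force: [-5.4, -1.9, 6.9]
grip_width: 0.638
```

Run:
```python
from h import *
stat(get_obs())
```

```text
t4.53 loc mm [ 0.1 -0.7 17.5] ang -35.2 tilt 0.3 F [-1.4 -1.3  8.8] T [-0.23  1.12  0.  ] g0.638 [-0.05 -0.23 -0.15  2.33  0.02  0.51 -0.72]
```

{"fn": "move_arm", "kwargs": {"moves": [[[0,0,-0.15],[0,0,0],0.5],[[0,0,-0.15],[0,0,0],0.5],[[0,0,-0.15],[0,0,0],0.5],[[0,0,0],[0,0,0],0.5]]}}

```text
clock: 5.03
position: [0.484, 0.0422, 0.1599]
ee_rot: [0.83, 0.493, 0.238, 0.107]
ft_force: [9.2, -1.4, -6.8]
grip_width: 0.639
```

Run:
```python
from h import *
stat(get_obs())
```

```text
t5.03 loc mm [-0.  -0.8 28.4] ang -35.2 tilt 0.3 F [  4.4  -2.4 -10.4] T [-0.39 -0.12 -0.  ] g0.639 [-0.05 -0.26 -0.15  2.33  0.01  0.54 -0.71]
```

{"fn": "move_arm", "kwargs": {"moves": [[[0,0,0],[0,0,-5],0.5],[[0,0,0],[0,0,-10],0.5],[[0,0,0],[0,0,-10],0.5],[[0,0,0],[0,0,-10],0.5],[[0,0,0],[0,0,-10],0.5]]}}

```text
clock: 5.65
position: [0.484, 0.0422, 0.1597]
ee_rot: [0.575, 0.775, 0.178, 0.191]
ft_force: [7.9, -0.3, -7.9]
grip_width: 0.636
```

Run:
```python
from h import *
stat(get_obs())
```

```text
t5.65 loc mm [-0.1 -0.8 28.2] ang 10.1 tilt 0.3 F [  2.8  -1.2 -10.7] T [-0.44 -0.09 -0.07] g0.636 [-0.21 -0.27 -0.01  2.34  0.1   0.55  0.01]
```

{"fn": "move_arm", "kwargs": {"moves": [[[0,0,0],[0,0,-10],0.5],[[0,0,0],[0,0,-9.7],0.5],[[0,0,0.1],[0,0,0],0.5],[[0,0,0.1],[0,0,0],0.5],[[0,0,0.05],[0,0,0],0.5]]}}

```text
clock: 6.28
position: [0.487, 0.0425, 0.1542]
ee_rot: [0.437, 0.861, 0.144, 0.218]
ft_force: [4.7, -2.0, -5.0]
grip_width: 0.636
```

Run:
```python
from h import *
stat(get_obs())
```

```text
t6.28 loc mm [-0.2 -0.8 21.9] ang 29.5 tilt 0.3 F [ 1.3 -2.6 -6.6] T [-0.42  0.09 -0.04] g0.636 [-0.28 -0.26  0.05  2.34  0.13  0.54  0.31]
```

{"fn": "move_arm", "kwargs": {"moves": [[[0,0,0.06],[0,0,0],0.5],[[0,0,0.06],[0,0,0],0.5],[[0,0,0],[0,0,0],0.5]]}}

```text
clock: 6.65
position: [0.4885, 0.0427, 0.1516]
ee_rot: [0.437, 0.861, 0.144, 0.218]
ft_force: [8.6, -1.6, -6.7]
grip_width: 0.638
```

Run:
```python
from h import *
stat(get_obs())
im=camera("wrist");cv2.imwrite("pics/w2.png",im[200:480,150:500,::-1])
```

```text
t6.65 loc mm [-0.2 -0.8 18.9] ang 29.5 tilt 0.3 F [  3.8  -2.6 -10. ] T [-0.59 -0.   -0.07] g0.638 [-0.28 -0.25  0.05  2.35  0.14  0.53  0.31]
```

{"fn": "move_arm", "kwargs": {"moves": [[[0,0,0.05],[0,0,0],0.5],[[0,0,0],[0,0,0],1],[[0,0,0],[0,0,0],1],[[0,0,0],[0,0,0],1],[[0,0,-0.3],[0,0,0],1]]}}

```text
clock: 7.32
position: [0.4849, 0.0426, 0.157]
ee_rot: [0.437, 0.861, 0.143, 0.217]
ft_force: [-0.0, -0.9, -0.6]
grip_width: 1.001
```

{"fn": "move_arm", "kwargs": {"moves": [[[0,0,-0.8],[0,0,0],1],[[0,0,-1],[0,0,10],1],[[0,0,-0.6],[0,0,10],1],[[0,0,0],[0,0,10],1],[[0,0,0],[0,0,10],1]]}}

```text
clock: 7.95
position: [0.4552, 0.0393, 0.2098]
ee_rot: [0.707, 0.658, 0.21, 0.155]
ft_force: [-0.6, 0.9, -0.2]
grip_width: 0.998
```

{"fn": "move_arm", "kwargs": {"moves": [[[0,0,0],[0,0,10],1],[[0,0,0],[0,0,10],1],[[0,0,0],[0,0,9],1],[[0,0,0],[0,0,0],1],[[0,0,0],[0,0,0],1]]}}

```text
clock: 8.57
position: [0.4552, 0.0391, 0.2092]
ee_rot: [0.847, 0.464, 0.242, 0.099]
ft_force: [-0.3, 0.1, -0.1]
grip_width: 1.004
```

Run:
```python
from h import *
stat(get_obs())
i=camera_info("wrist");im=camera("wrist");cv2.imwrite("pics/w3.png",im[:,:,::-1]);np.save("w3.npy",i,allow_pickle=True)
s=camera("scene");cv2.imwrite("pics/s3.png",s[:,:,::-1])
a=cv2.resize(im[120:420,140:540,::-1],(533,400));b=cv2.resize(s[205:275,260:345,::-1],(391,400))[:,:260]
cv2.imwrite("pics/c3.png",np.hstack([a,b]))
```

```text
t8.57 loc mm [-0.4 -0.5 85.6] ang -39.3 tilt 0.3 F [-0.3  0.1  0. ] T [-0.02  0.56  0.  ] g1.004 [ 0.01 -0.41 -0.19  2.32 -0.06  0.7  -0.72]
```

View pics/c3.png

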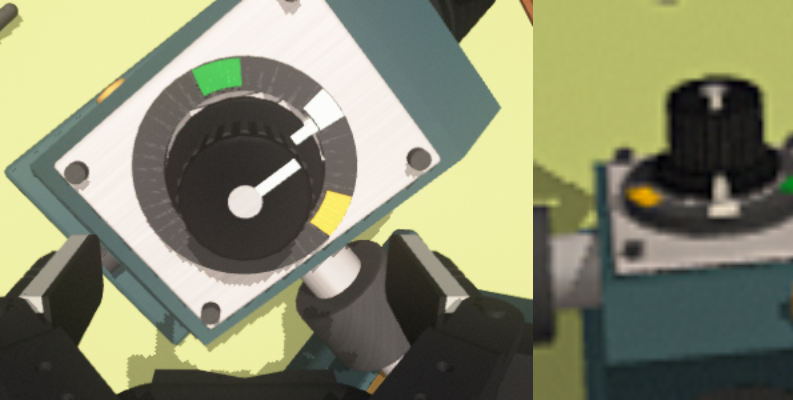

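Run:
```python
from h import *
i=np.load("w3.npy",allow_pickle=True).item();Z=F[:,2]
for h in(.043,.0495):
    a,b=[F.T@(plane(i,uv,C+h*Z,Z)-C) for uv in((323.8,271.5),(362.8,242.3))]
    d=b-a;print(h,"hub",(a*1e3).round(1),"ang",np.degrees(np.arctan2(d[1],d[0])))
t=F.T@(plane(i,(140+297/1.3333,120+137/1.3333),C+.009*Z,Z)-C);print("skirt ptr",t,np.degrees(np.arctan2(t[1],t[0])))
for n in("scene0","s3"):
    im=cv2.cvtColor(cv2.imread(f"pics/{n}.png"),cv2.COLOR_BGR2GRAY).astype(int)
    print(n,im[212:226,297:304].mean(1).round())
```

```text
0.043 hub [-0.4 -0.4 43. ] ang -0.8252771253654412
0.0495 hub [ 1.1  1.4 49.5] ang -0.8252771253654271
skirt ptr [ 0.03126332 -0.00051299  0.009     ] -0.9400632862338347
scene0 [106. 114. 172. 181. 181. 180.  96.  27. 111.  88.   9.  19.  21.  24.]
s3 [176. 176. 176. 177. 181. 179.  91.  27. 106.  90.  69.  74.  27.  20.]
```

{"fn": "move_arm", "kwargs": {"moves": [[[0,0,0],[0,0,0],1],[[0,0,0],[0,0,0],1],[[0,0,0],[0,0,0],1],[[0,0,0],[0,0,0],1],[[0,0,0],[0,0,0],1]]}}

```text
clock: 9.3
position: [0.4553, 0.0392, 0.209]
ee_rot: [0.848, 0.462, 0.242, 0.098]
ft_force: [0.2, -0.5, -1.4]
grip_width: 1.002
```

{"fn": "move_arm", "kwargs": {"moves": [[[0,0,0.7],[0,0,0],1],[[0,0,0.8],[0,0,0],1],[[0,0,0.6],[0,0,0],1],[[0,0,0.4],[0,0,0],1],[[0,0,0.2],[0,0,0],1]]}}

```text
clock: 9.93
position: [0.4891, 0.043, 0.1502]
ee_rot: [0.848, 0.462, 0.242, 0.098]
ft_force: [-0.3, 0.1, -0.5]
grip_width: 1.002
```

{"fn": "move_arm", "kwargs": {"moves": [[[0,0,0],[0,0,0],0.8],[[0,0,0],[0,0,0],0.6],[[0,0,0],[0,0,0],0.5],[[0,0,0],[0,0,0],0.5],[[0,0,0],[0,0,0],0.5]], "squeeze": 60}}

```text
clock: 10.55
position: [0.4891, 0.043, 0.1515]
ee_rot: [0.847, 0.462, 0.242, 0.098]
ft_force: [-5.4, -0.7, 5.9]
grip_width: 0.636
```

Run:
```python
from h import *
stat(get_obs())
```

```text
t10.55 loc mm [ 0.3 -0.6 18.6] ang -39.5 tilt 0.3 F [-1.8 -0.1  7.9] T [-0.03  1.09  0.04] g0.636 [ 0.02 -0.23 -0.22  2.33 -0.01  0.51 -0.76]
```

{"fn": "move_arm", "kwargs": {"moves": [[[0,0,-0.16],[0,0,0],0.5],[[0,0,-0.16],[0,0,0],0.5],[[0,0,-0.16],[0,0,0],0.5],[[0,0,0],[0,0,0],0.5],[[0,0,0],[0,0,-6],0.5]]}}

```text
clock: 11.18
position: [0.4833, 0.0422, 0.1614]
ee_rot: [0.822, 0.506, 0.237, 0.111]
ft_force: [8.8, 1.0, -7.3]
grip_width: 0.631
```

{"fn": "move_arm", "kwargs": {"moves": [[[0,0,0],[0,0,-10],0.5],[[0,0,0],[0,0,-10],0.5],[[0,0,0],[0,0,-10],0.5],[[0,0,0],[0,0,-10],0.5],[[0,0,0],[0,0,-10],0.5]]}}

```text
clock: 11.8
position: [0.4831, 0.0423, 0.1611]
ee_rot: [0.529, 0.807, 0.167, 0.201]
ft_force: [8.3, 0.3, -8.1]
grip_width: 0.636
```

{"fn": "move_arm", "kwargs": {"moves": [[[0,0,0],[0,0,-10],0.5],[[0,0,0],[0,0,0],0.5]]}}

```text
clock: 12.05
position: [0.483, 0.0423, 0.1611]
ee_rot: [0.458, 0.85, 0.149, 0.214]
ft_force: [8.3, -1.1, -8.0]
grip_width: 0.639
```

Run:
```python
from h import *
stat(get_obs())
```

```text
t12.05 loc mm [-0.2 -0.6 29.9] ang 26.7 tilt 0.3 F [  3.   -2.1 -11. ] T [-0.31 -0.03  0.04] g0.639 [-0.22 -0.28 -0.    2.34  0.1   0.55  0.29]
```

{"fn": "move_arm", "kwargs": {"moves": [[[0,0,0.1],[0,0,0],0.5],[[0,0,0.1],[0,0,0],0.5],[[0,0,0.1],[0,0,0],0.5],[[0,0,0],[0,0,0],0.5]]}}

```text
clock: 12.55
position: [0.4868, 0.0427, 0.1545]
ee_rot: [0.459, 0.849, 0.149, 0.214]
ft_force: [7.3, 0.7, -8.2]
grip_width: 0.633
```

Run:
```python
from h import *
stat(get_obs())
```

```text
t12.55 loc mm [-0.2 -0.6 22.3] ang 26.5 tilt 0.3 F [  2.3  -0.2 -10.8] T [-0.07  0.04  0.04] g0.633 [-0.21 -0.26 -0.    2.34  0.1   0.53  0.29]
```

{"fn": "move_arm", "kwargs": {"moves": [[[0,0,0.1],[0,0,0],0.5],[[0,0,0.05],[0,0,0],0.5],[[0,0,0],[0,0,0],1],[[0,0,0],[0,0,0],1],[[0,0,0],[0,0,0],1]]}}

```text
clock: 13.18
position: [0.4887, 0.043, 0.1516]
ee_rot: [0.459, 0.849, 0.149, 0.214]
ft_force: [0.6, -0.3, 0.8]
grip_width: 0.999
```

{"fn": "move_arm", "kwargs": {"moves": [[[0,0,-0.4],[0,0,0],1],[[0,0,-0.9],[0,0,0],1],[[0,0,-0.9],[0,0,0],1],[[0,0,-0.4],[0,0,0],1],[[0,0,0],[0,0,0],1]]}}

```text
clock: 13.8
position: [0.4563, 0.0393, 0.2082]
ee_rot: [0.459, 0.849, 0.15, 0.215]
ft_force: [-0.7, 0.8, -1.2]
grip_width: 1.0
```

Run:
```python
from h import *
stat(get_obs())
i=camera_info("wrist");im=camera("wrist");np.save("w4.npy",i,allow_pickle=True)
s=camera("scene");cv2.imwrite("pics/s4.png",s[:,:,::-1])
a=cv2.resize(im[120:420,140:540,::-1],(533,400));b=cv2.resize(s[205:275,260:345,::-1],(391,400))[:,:260]
cv2.imwrite("pics/c4.png",np.hstack([a,b]))
g=cv2.cvtColor(s,cv2.COLOR_RGB2GRAY).astype(int);print(g[212:226,297:304].mean(1).round())
```

```text
t13.80 loc mm [ 0.1 -0.4 84.2] ang 26.5 tilt 0.4 F [-1.1  0.9 -0.8] T [ 0.02  0.52 -0.02] g1.000 [-0.22 -0.41 -0.01  2.33  0.08  0.7   0.3 ]
[176. 176. 176. 177. 181. 180.  97.  26. 117. 115.   4.  18.  20.  25.]
```

View pics/c4.png

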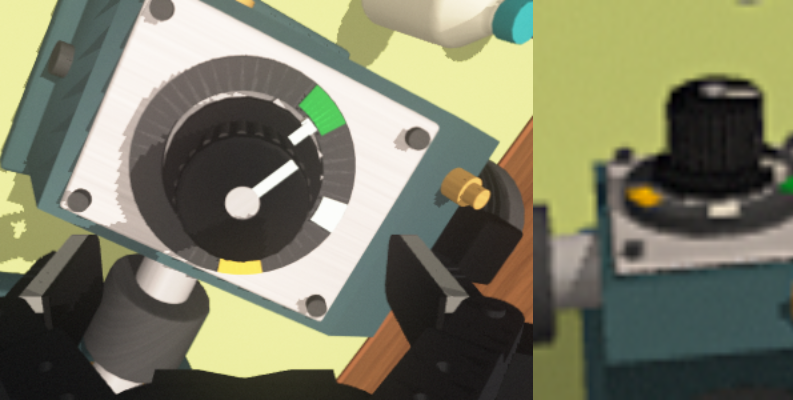

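Run:
```python
from h import *
i=np.load("w4.npy",allow_pickle=True).item();Z=F[:,2]
a,b=[F.T@(plane(i,(140+u/1.3333,120+v/1.3333),C+.043*Z,Z)-C) for u,v in((242,203),(295,164))]
d=b-a;print("hub",(a*1e3).round(1),np.degrees(np.arctan2(d[1],d[0])))
if abs(a[:2]).max()<.0013: print(hand_in())
```

```text
hub [ 0.  -0.2 43. ] 64.53797817828197
the job is handed in; nothing more can be done
None
```

The mill is now in slow gear, and I handed the job in at about 14 s on the robot clock, against the 64 s limit.

- **Neutral:** I gripped the knob, pulled it about 11 mm out and turned it 65° to neutral. It dropped home on the first try. I then opened the hand and held it clear for about 2 s so the gears could run down.
- **Slow:** I took hold of the knob afresh, pulled it out again and turned it 66° to slow. It dropped home on the first try here too. I released it and backed the hand off; the fingertips are about 40 mm above the knob.

**Last checks:**
- **Pointer:** it reads about 64.5°, against the green mark at 65°. At neutral it read about -0.9°.
- **Knob height:** the top edge sits in the same image rows as before the job, and the knob's centre lies within 0.2 mm of where it should be when fully home.
- **Drop home:** the spring kept pulling at about 10 N while I lowered the knob past the 6–7 mm resting height, which means it was in the notch both times.
- **Contact:** with the hand open and clear, the force reading was under 2 N. The largest I saw at the end of any move was about 12 N.

None of these checks failed or disagreed. I did not take a final picture of the items around the mill, but the hand only came down on the knob.

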